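# Turn a chip carrier over in its turnover stand with a blade lifter

### The job

Pick up the lifter by its handle, slide its blade down the slope about half-way under the chip carrier lying in the turnover stand, and tip the carrier over so that it lies red side up on the opposite slope. Move the carrier with the lifter only, never with the fingers, then lay the lifter flat back on the blue mat and let go. Leave the tin, the jar and the dish where they are.

Things in the scene. Friction and masses are not known exactly. Their poses are not given: they have to be found in the camera images.
- stand_valley (a point): Fixed turnover stand, a V-shaped trough. This point: bottom of the V, mid-length, where the rib tops of both slopes meet, 40 mm above the bench. x runs along the valley, y across it, level, to the slope where the carrier starts, z up. Slopes rise at 35 degrees to +y and -y. Blue cheeks (inner faces at x = +-44.5 mm, y -35 to 35, rising 25 mm above this point) keep the carrier in line.
- stand_slot (a point): Middle of the slot mouth under the carrier's free edge, 90 mm up the +y slope, 6 mm below the rib tops; axes as stand_valley. Each slope is an aluminium face 112 mm wide, 96 mm long up the slope, with two black ribs (inner sides 60 mm apart, 12 mm high, ending 80 mm up) on which the carrier lies: between face and carrier is a slot 60 mm wide and 12 mm high, open at the upper end.
- carrier: Loose plate, 80 (x) x 90 (y) x 6 mm (z), about 120 g; white with brass pads on +z, red on -z. Origin at its centre. Starts white side up on the ribs of the +y slope, its y pointing up the slope, lower edge in the valley, free edge 45 mm from the centre. Lifted under its red side it pivots on the edge in the valley; past upright it falls onto the opposite slope by itself.
- lifter: Loose, about 150 g: steel blade 120 mm long (x -25 to 95), 40 wide (y), 3 thick (z 0 to 3), and on it at x = 0 an upright black handle with orange band, 18 mm thick (x), 40 wide (y), top 65 mm above the blade's underside. Origin on the underside below the handle; x to the blade's tip, z up the handle. Starts flat on the mat.
- lifter_grip (a point): Middle of the lifter's handle, 43 mm above the blade's underside; axes as the lifter's. Pinch the handle across its 18 mm thickness (along x) here, so that the blade is held square to the fingers.
- lifter_tip (a point): Middle of the front edge of the lifter's blade, 95 mm ahead of the handle's middle, half-way through the 3 mm thickness; axes as the lifter's.
- mat: Blue mat, fixed: 200 mm (x) by 130 mm (y), 3 mm thick. Origin at the middle of its underside, on the bench; z up.
- tin: Bystander: flat closed metal tin, 60 x 160 x 18 mm, long along its y. Origin at the centre of its underside.
- jar: Bystander: amber glass jar, 56 mm across, 75 mm tall. Origin at the centre of its underside.
- dish: Bystander: glass dish, 80 mm across, 20 mm tall. Origin at the centre of its underside.
Things that resemble listed ones, but are neither listed nor needed, are in the scene too. There is more than one size of the lifter; the job needs the larger. Of the things that look like the carrier, the larger one is meant.

How it is judged:
On the way, in this order (a step that is already met when the one before it is completed fails the run):
1. the lifter's blade is under the carrier, at least 35 mm in from its free edge, with the carrier still lying on its slope (y of lifter_tip in the frame of carrier between -0.05 and 0.01 m and z of lifter_tip in the frame of carrier between -0.018 and -0.002 m and x of lifter_tip in the frame of carrier between -0.035 and 0.035 m and angle between carrier's own z axis and vertical below 0.8 rad), for 0.1 s.
2. the carrier stands up on its lower edge in the valley, 57 to 103 degrees from level, with the blade's tip still at it (within 70 mm of its centre) (angle between carrier's own z axis and vertical between 1 and 1.8 rad and distance between lifter_tip and carrier below 0.07 m and distance between carrier and stand_valley below 0.065 m), for 0.02 s.
3. the carrier lies red side up on the opposite slope (angle between carrier's own z axis and vertical above 2.35 rad and y of carrier in the frame of stand_valley below -0.025 m), for 0.2 s.
At the end, for the whole second after the job is handed in: Carrier at rest red side up on the opposite slope (tilted 25 to 45 deg; centre 25-60 mm past the valley line, within 20 mm of mid-length, 10-45 mm above it). Lifter still and flat (6 deg) on the mat: handle middle over it, blade tip at most 15 mm past its edge (all of step 3 and angle between carrier's own z axis and vertical below 2.7 rad and y of carrier in the frame of stand_valley above -0.06 m and x of carrier in the frame of stand_valley between -0.02 and 0.02 m and z of carrier in the frame of stand_valley between 0.01 and 0.045 m and linear speed of each of carrier, lifter below 0.02 m/s and angle between lifter's own z axis and vertical below 0.1 rad and height (world z) of lifter below 0.008 m and x of lifter_grip in the frame of mat between -0.1 and 0.1 m and y of lifter_grip in the frame of mat between -0.065 and 0.065 m and x of lifter_tip in the frame of mat between -0.115 and 0.115 m and y of lifter_tip in the frame of mat between -0.08 and 0.08 m); the robot touches nothing.
It fails at once if the carrier is touched by the fingers or the arm with more than 0.5 N (contact force between any of the fingers, the arm and carrier above 0.5 N).
It fails at once if the tin, the jar or the dish is moved more than 30 mm (distance of any of tin, jar, dish from where it was at the start of the episode above 0.03 m).
It also fails if it takes over 51 s, if anything falls off the work surface, if the arm or the gripper's body presses on something with over 40 N, if the wrist force passes 120 N, or if a joint passes its speed limit or range.

### The arm

A 6-joint arm with a two-finger parallel gripper is mounted at the origin on the work surface. World frame = base frame: x ahead of the robot, y to its left, z up, the work surface at z = 0. Lengths are in m, angles in rad, forces in N, time in s.
With the tool pointing down it reaches from about 0.35 to 0.85 m from the base axis. Payload 8.1 kg.
Tool frame: the origin (TCP) lies at the centre of the arm's flange, where the gripper is bolted on; the fingertips stand 186 mm ahead of it and the grasp point (between the pads) lies 167 mm ahead of it; z points along the fingers, y is the line along which they close (so a half turn about z gives the same grasp; the last joint's range is limited). The gripper opens to 93 mm and grips with 3 to 60 N. Pads are 15 mm wide; open, the fingers measure 128 mm over their backs; the gripper's body (75 mm by 188 mm) begins 65 mm behind the grasp point.
Start: joints at [1.175, 0.13, 1.488, -0, 1.523, -0.085], TCP at [0.183, 0.571, 0.405] pointing down, gripper open.
Joint ranges: [-2.96, 2.96], [-0.89, 2.26], [0.02, 2.5], [-1.34, 4.48], [0, 2.73], [-2.66, 2.66]. Speed limits (rad/s): [2.39, 2.39, 2.79, 3.14, 3.14, 3.14].

### API

Orientations are given as a rotation vector (axis times angle).
In Python, from plant import read_state, read_camera, camera_params, robot gives the robot as it stands.
- The arm moves only by the tool carry_out, never from a script. Its argument "targets" is a list of rows, each an object of numbers: "hand": the opening in per cent of the stroke, from 0 (shut) to 100 (fully open); "x", "y", "z": the shift along the tool's x, y, z in m; "ax", "ay", "az": the turn, a rotation vector about the tool's x, y, z in rad. In form: [{"hand": .., "x": .., "y": .., "z": .., "ax": .., "ay": .., "az": ..}, ...]. A call has 1 to 8 rows; each row is the pose to reach, as a shift and turn from the pose commanded when the call began, along the tool's axes at that moment; what a row does not reach only later rows make up. A row lasts 1/8 s, in which the tool goes at most 62.5 mm and 10.7 degrees, less where a joint would pass 70% of its speed; a pose out of reach is approached as far as the arm can. A call with a gripper value outside its range is refused whole. The fingers move at their own pace and stop on an object; "newtons" is the grip in N (left out, the last holds). Time passes only in rows, so rows that repeat a pose let the fingers close. It gives the time, the measured TCP pose, the force, the opening and the grip force at its end, in the units of the state.
- read_state(): the state, without advancing time (a new reading comes with each control period).
- read_camera(name): name is "side" or "top"; returns (picture, depth): 480x640x3 uint8, blue, green, red; 480x640 float32, m along the optical axis (not along the pixel's ray), 0 where there is no reading.
- camera_params(name): a dict with "fx", "fy", "cx", "cy" (pixels), "k1" (the pictures are not rectified: a ray, as slopes to the right and down, at radius r is drawn at 1 + k1 r^2 times it, then the intrinsics apply), "position" and "rotation" of the camera in the world. Camera axes: x right, y up, looking along -z (the intrinsics and any distortion apply to the point x, -y, -z); pixel columns grow to the right and rows downward; lengths in m; the calibration is good to about 2 mm. A picture is of the moment at which its call begins. camera_params takes no time and is no camera call.
- robot.close_job(): hands the job in; it is judged then, once.
The state is a dict: "t": time; "q": joint angles; "dq": joint speeds; "joint_torque": joint torques, N m; "tool_pos": TCP position; "orientation": TCP orientation; "force": force on the tool from outside, world axes, zero at the start; "wrist_torque": the same for the moment, N m; "opening": finger opening in m; "gripper_force": force on a finger pad.
Only numpy, scipy, OpenCV 4.12 (cv2) and the standard library are available. Lean on these libraries where they do the work, as an engineer would, in place of code of your own. Each camera call takes 0.05 s, during which the arm holds its last target. There are 200 camera calls.

## Working session

There is one attempt and no reset: what is moved stays moved. The work goes in short steps, Python scripts to look and compute and a tool call to move; the robot and the scene stay as the last step left them, time stands still between calls to the robot, and variables do not carry over. Pictures are saved under pics/ and viewed, at most 10 in all, crops included, and the job is handed in when it is done.

Besides the shell and the picture viewer there is one more tool, called after "Call:" as a command line: name --argument value ..., lists and objects as JSON in quotes. carry_out: Moves the arm, as the interface text tells. Its arguments: {"type":"object","properties":{"targets":{"type":"array","items":{"type":"object","properties":{"hand":{"type":"number"},"x":{"type":"number"},"y":{"type":"number"},"z":{"type":"number"},"ax":{"type":"number"},"ay":{"type":"number"},"az":{"type":"number"}}}},"newtons":{"type":"number"}},"required":["targets"]}

```bash
ls; mkdir -p pics
cat > h.py <<'E'
import numpy as np, cv2
from plant import read_state, read_camera, camera_params, robot
from scipy.spatial.transform import Rotation as R
def und(name,uv):
    p=camera_params(name); uv=np.atleast_2d(np.array(uv,float))
    K=np.array([[p['fx'],0,p['cx']],[0,p['fy'],p['cy']],[0,0,1]])
    s=cv2.undistortPoints(uv.reshape(-1,1,2),K,np.array([p['k1'],0,0,0,0.])).reshape(-1,2)
    return np.c_[s[:,0],-s[:,1],-np.ones(len(s))]
def rot(p):
    r=np.array(p['rotation'],float)
    return r if r.shape==(3,3) else (R.from_rotvec(r).as_matrix() if r.size==3 else R.from_quat(r).as_matrix())
def plane(name,uv,z):
    p=camera_params(name); d=und(name,uv)@rot(p).T; o=np.array(p['position'])
    return o+d*((z-o[2])/d[:,2])[:,None]
def bydepth(name,uv,depth):
    p=camera_params(name); d=und(name,uv); uv=np.atleast_2d(uv).astype(int)
    return np.array(p['position'])+(d*depth[uv[:,1],uv[:,0]][:,None])@rot(p).T
E
python3 - <<'E'
from h import *
for n in('top','side'):
    im,d=read_camera(n); cv2.imwrite(f'pics/{n}0.png',im); np.save(f'{n}0.npy',d); print(n,camera_params(n))
print(read_state())
E
```

```text
pics
top {'fx': 469.4578235605977, 'fy': 469.4578235605977, 'cx': 322.0123621986718, 'cy': 247.20785448009389, 'k1': -0.01608898388783451, 'position': array([0.39537569, 0.01882144, 1.20006495]), 'rotation': array([ 0.10081713, -0.1352752 , -1.56912866])}
side {'fx': 494.0161895969686, 'fy': 494.0161895969686, 'cx': 323.19012668607394, 'cy': 241.09943533267864, 'k1': 0.010290540832245025, 'position': array([0.48028437, 0.777058  , 0.96430094]), 'rotation': array([ 0.05498634, -1.06315278, -2.83915363])}
{'t': 0.1, 'q': array([ 1.17459083e+00,  1.31082627e-01,  1.48920178e+00, -2.82025756e-05,
        1.52299141e+00, -8.53964843e-02]), 'dq': array([-0.00150845, -0.00305002, -0.00208808,  0.00147944, -0.00024489,
        0.0010967 ]), 'joint_torque': array([-3.15934394e-04, -5.61337888e+01, -4.93095946e+01,  7.68787600e-02,
        2.90755142e-02, -4.99739667e-05]), 'tool_pos': array([0.18339644, 0.57105972, 0.40377664]), 'orientation': array([-4.86194723e-01, -3.10336308e+00,  2.57786386e-03]), 'force': array([-0.30892642, -0.08402231,  0.15542992]), 'wrist_torque': array([-0.08329962,  0.02495412,  0.0673219 ]), 'gripper_force': 0.0, 'opening': 0.09343080060740679}
```

View pics/top0.png

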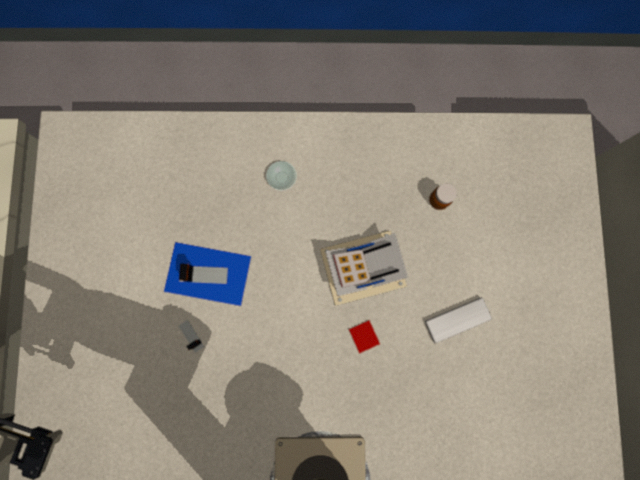

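View pics/side0.png

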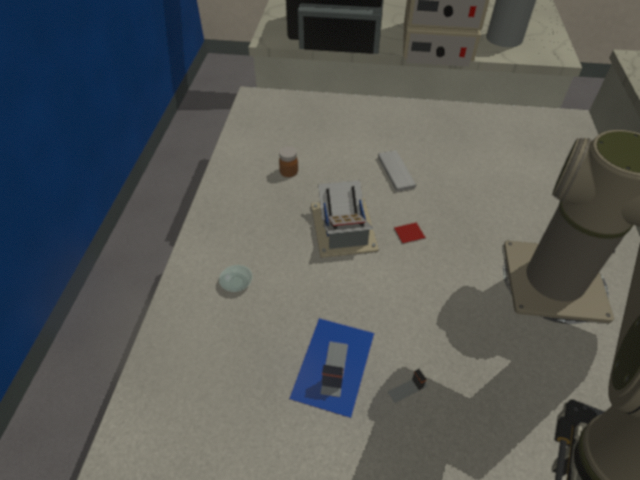

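Run:
```python
from h import *
im=cv2.imread('pics/top0.png'); d=np.load('top0.npy')
a=cv2.resize(im[235:355,160:260],None,fx=4,fy=4,interpolation=2)
b=cv2.resize(im[225:345,312:412],None,fx=4,fy=4,interpolation=2)
cv2.imwrite('pics/crop.png',np.hstack([a,b]))
hsv=cv2.cvtColor(im,cv2.COLOR_BGR2HSV)
mat=cv2.inRange(hsv,(100,120,60),(130,255,255)); mat[:200]=0; mat[:,:150]=0; mat[:,262:]=0
c=max(cv2.findContours(mat,0,2)[0],key=cv2.contourArea)
bx=cv2.boxPoints(cv2.minAreaRect(cv2.convexHull(c))); print('mat',bx.tolist(),plane('top',bx,.003).round(4).tolist())
reg=cv2.fillPoly(np.zeros_like(mat),[cv2.convexHull(c)],255)
non=cv2.erode(reg,np.ones((5,5)))&~mat
v=hsv[...,2]
bl=non&cv2.inRange(v,90,255)
c=max(cv2.findContours(bl,0,2)[0],key=cv2.contourArea); r=cv2.minAreaRect(c); bx=cv2.boxPoints(r)
P=plane('top',bx,.006);print('blade',bx.tolist(),P.round(4).tolist())
# depth: handle top
for u0,u1,v0,v1 in((160,260,235,310),):
    vv,uu=np.mgrid[v0:v1,u0:u1]; uv=np.c_[uu.ravel(),vv.ravel()]
    P=bydepth('top',uv,d); s=(P[:,2]>.045)&(P[:,2]<.09)
    q=P[s]; print('handle n',s.sum(),q.mean(0),uv[s].mean(0),q[:,2].min(),q[:,2].max())
    r=cv2.minAreaRect(q[:,:2].astype(np.float32)*1000);print(r)
# stand depth
vv,uu=np.mgrid[225:310,312:412]; uv=np.c_[uu.ravel(),vv.ravel()]
P=bydepth('top',uv,d); s=P[:,2]>.03
np.save('stand.npy',np.c_[uv[s],P[s]])
h=(P[:,2]*1000).reshape(85,100)
np.set_printoptions(linewidth=250)
print(h[::5,::4].astype(int))
```

```text
mat [[163.8302001953125, 290.9056396484375], [173.090576171875, 241.5169677734375], [250.19247436523438, 255.97357177734375], [240.93209838867188, 305.36224365234375]] [[0.4648, 0.3929, 0.003], [0.5914, 0.3751, 0.003], [0.5539, 0.1765, 0.003], [0.4282, 0.1974, 0.003]]
blade [[191.8206024169922, 281.9463806152344], [192.56288146972656, 265.6164855957031], [227.3092803955078, 267.1958923339844], [226.56700134277344, 283.5257873535156]] [[0.4872, 0.3224, 0.006], [0.5288, 0.3221, 0.006], [0.5247, 0.2337, 0.006], [0.4831, 0.2345, 0.006]]
handle n 164 [0.5066778  0.32716972 0.06494674] [183.9695122  272.02439024] 0.04522022766685274 0.0729590064171286
((507.0518798828125, 328.6732482910156), (19.258573532104492, 39.612998962402344), 86.94647216796875)
[[   1    2    1   -2   -3   -1   -1    1    1    1    0    1   -3    0    0    0    0   -1    3   -2   -1    1    1   -1   -3]
 [   2   -3    1   -1   -1    2    1    1    3    3   -2   -1   -2    0    0    2    0    1    0   -2    0   -2   -2    3    0]
 [   0    2    1    0    3    0    0    0    6    2    0    0    3    4    0    7   11  
[... 1132 characters left out ...]
 56   51   38   38   67   66   59   66   68    9   13    3]
 [   0    0   -1   -1   -3   14   87   79   93   83   80   50   43   65   63   29   37   44    7   10    9   10   16   10    0]
 [  -3    3    0    3    1    7   82   85   76   64   61   47   46    9   10    9   10   12   12   12   13    1   -3   -1   -2]
 [   0    0   -2    1   -2    2   11   83   10   13    5    6   11   12   10    9    0   -1    1    2    3    0    2    0   -2]
 [   0    1    0    1   -3    1    8   12    9   10    8   10    0   -1    2   -1    2    0    0    1    7    1    4    1    0]
 [  -1    2   -2    0    0    2    8    0    1    0   -2   -3    2   -2   -1    0    1   -1    4   -1    0    1    0    3    2]]
```

View pics/crop.png

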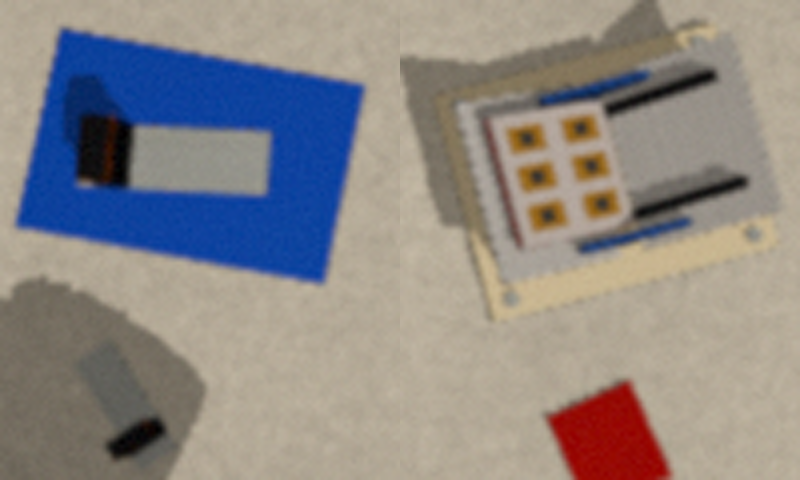

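Run:
```python
from h import *
im=cv2.imread('pics/top0.png'); S=np.load('stand.npy')
# carrier corners (hand-read from crop): upper L/R, lower L/R
cr=lambda x,y:((x-400)/4+312-.375,y/4+225-.375)
U=plane('top',[cr(491,114),cr(524,243)],.0965); L=plane('top',[cr(602,101),cr(632,225)],.045)
print('U',U.round(4).tolist(),'L',L.round(4).tolist(), np.linalg.norm(U[0]-U[1]),np.linalg.norm(L[0]-L[1]),np.linalg.norm(U.mean(0)-L.mean(0)))
e=(U[0]-U[1])+(L[0]-L[1]);print('x axis yaw from edges',np.arctan2(e[1],e[0]))
dd=U.mean(0)-L.mean(0);print('y axis yaw-90',np.arctan2(-dd[0],dd[1]))
poly=np.array([cr(491,114),cr(602,101),cr(632,225),cr(524,243)],np.float32)
ins=np.array([cv2.pointPolygonTest(poly,(float(u),float(v)),True)>2 for u,v in S[:,:2]])
P=S[ins,2:]; P=P[(P[:,2]<.11)]
for _ in range(3):
    A=np.c_[P[:,:2],np.ones(len(P))]; k=np.linalg.lstsq(A,P[:,2],rcond=None)[0]; r=P[:,2]-A@k; P=P[abs(r)<2.5*r.std()]
print('plane slope deg',np.degrees(np.arctan(np.hypot(*k[:2]))),'updir yaw-90',np.arctan2(-k[0],k[1]),r.std(),len(P),P.mean(0))
# -y slope face+ribs : ribs' ends and lines
g=cv2.cvtColor(im,cv2.COLOR_BGR2GRAY)
R1=[cr(608,108),cr(714,75)];R2=[cr(636,213),cr(746,182)]
for q in(R1,R2):
    a=plane('top',[q[1]],.0859)[0]; print('rib end',a)
hsv=cv2.cvtColor(im,cv2.COLOR_BGR2HSV); m=cv2.inRange(hsv,(100,110,50),(130,255,255));m[:225]=0;m[310:]=0;m[:,:315]=0;m[:,415:]=0
for c in cv2.findContours(m,0,2)[0]:
    if cv2.contourArea(c)>10:
        f=cv2.fitLine(c,2,0,.01,.01).ravel(); x,y,w,hh=cv2.boundingRect(c)
        p=plane('top',[(f[2],f[3]),(f[2]+20*f[0],f[3]+20*f[1])],.065);print('cheek',x,y,w,hh,p[0],np.arctan2((p[1]-p[0])[0],-(p[1]-p[0])[1]))
q=S[:,2:]
```

```text
U [[0.5483, -0.035, 0.0965], [0.4717, -0.0539, 0.0965]] L [[0.5636, -0.1068, 0.045], [0.4863, -0.1241, 0.045]] 0.0788592380774786 0.07924447756849395 0.08897645878049341
x axis yaw from edges 0.23095976793522424
y axis yaw-90 0.20700097325768216
plane slope deg 34.992243731162716 updir yaw-90 0.26096962778810323 0.001958284261073822 656 [ 0.51715561 -0.07889076  0.0725041 ]
rib end [ 0.5734634  -0.17033352  0.0859    ]
rib end [ 0.50864861 -0.18793695  0.0859    ]
cheek 358 280 26 8 [ 0.47831114 -0.12271511  0.065     ] 0.25644136952491126
cheek 347 243 27 8 [ 0.56902975 -0.10200892  0.065     ] 0.24544237716796663
```

The pictures show two lifters: one on the mat, handle px (185,272), tip (227,275), and a smaller one off the mat at (190,335). I take the one on the mat because its blade measures 41 mm wide. They also show two plates: the white one with brass pads in the stand at (352,267), and a smaller red one on the bench at (364,336). The one in the stand measures 79 x 89 mm, so it is the carrier. The crop confirms both choices.

Stand valley ≈ (0.525, -0.113, 0.040), yaw ≈ 0.24.

```bash
cat >> h.py <<'E'
def Rl(x_l,z_l):   # tool rotation from lifter axes: ty=x_l, tz=-z_l
    x_l=np.array(x_l,float);x_l/=np.linalg.norm(x_l);z=np.array(z_l,float)
    z=z-x_l*(z@x_l);z/=np.linalg.norm(z); tz=-z; return np.c_[np.cross(x_l,tz),x_l,tz]
V=np.array([.525,-.113,.040]);YAW=.24
Sx=np.array([np.cos(YAW),np.sin(YAW),0]);Sy=np.array([-np.sin(YAW),np.cos(YAW),0]);Sz=np.array([0,0,1.])
def blade(y,z,p,L=(.095,.0415+.167),x=0.):
    """TCP pose for the blade tip at stand (x,y,z), blade pitched tip-down p deg; L: tip ahead, tip->TCP along handle"""
    c,s=np.cos(np.radians(p)),np.sin(np.radians(p))
    xl=-c*Sy-s*Sz; n=-s*Sy+c*Sz
    return V+x*Sx+y*Sy+z*Sz-L[0]*xl+L[1]*n, Rl(xl,n)
def rel(pos,Rm,ref=None):
    s=read_state(); p0,R0=ref if ref else (s['tool_pos'],R.from_rotvec(s['orientation']).as_matrix())
    d=R0.T@(np.array(pos)-p0); w=R.from_matrix(R0.T@Rm).as_rotvec()
    return d.round(4).tolist(),w.round(4).tolist()
E
python3 - <<'E'
from h import *
Rm=Rl([-.0464,-.999,0],[0,0,1])
print(rel([.5075,.3288,.31],Rm))
E
```

```text
([-0.3827, -0.1314, 0.094], [-0.0005, 0.0024, 2.8772])
```

Call:
carry_out --targets '[{"hand": 100,"x": -0.05,"y": -0.015,"z": 0,"az": 0.18},{"hand": 100,"x": -0.1,"y": -0.03,"z": 0,"az": 0.36},{"hand": 100,"x": -0.15,"y": -0.05,"z": 0.01,"az": 0.54},{"hand": 100,"x": -0.2,"y": -0.07,"z": 0.02,"az": 0.72},{"hand": 100,"x": -0.25,"y": -0.085,"z": 0.03,"az": 0.9},{"hand": 100,"x": -0.3,"y": -0.1,"z": 0.04,"az": 1.08},{"hand": 100,"x": -0.34,"y": -0.115,"z": 0.05,"az": 1.26},{"hand": 100,"x": -0.36,"y": -0.125,"z": 0.06,"az": 1.44}]' --newtons 40

```text
schema error: expected keys hand, x, y, z, ax, ay, az
```

Run:
```python
from h import *
Rm=Rl([-.0464,-.999,0],[0,0,1])
print(rel([.5075,.3288,.31],Rm),read_state()['q'].round(3))
```

```text
([-0.3827, -0.1314, 0.094], [-0.0005, 0.0024, 2.8772]) [ 1.175  0.131  1.489 -0.     1.523 -0.085]
```

All keys are required.

Call:
carry_out --targets '[{"hand": 100,"x": -0.05,"y": -0.015,"z": 0,"ax": 0,"ay": 0,"az": 0.18},{"hand": 100,"x": -0.1,"y": -0.03,"z": 0,"ax": 0,"ay": 0,"az": 0.36},{"hand": 100,"x": -0.15,"y": -0.05,"z": 0.01,"ax": 0,"ay": 0,"az": 0.54},{"hand": 100,"x": -0.2,"y": -0.07,"z": 0.02,"ax": 0,"ay": 0,"az": 0.72},{"hand": 100,"x": -0.25,"y": -0.085,"z": 0.03,"ax": 0,"ay": 0,"az": 0.9},{"hand": 100,"x": -0.3,"y": -0.1,"z": 0.04,"ax": 0,"ay": 0,"az": 1.08},{"hand": 100,"x": -0.34,"y": -0.115,"z": 0.05,"ax": 0,"ay": 0,"az": 1.26},{"hand": 100,"x": -0.36,"y": -0.125,"z": 0.06,"ax": 0,"ay": 0,"az": 1.44}]' --newtons 40

```text
t: 1.1
tool_pos: [0.4895, 0.3404, 0.3438]
orientation: [2.42, 2.003, -0.001]
force: [0.4, 0.3, -0.3]
opening: 0.0928
gripper_force: 0.0
```

Run:
```python
from h import *
Rm=Rl([-.0464,-.999,0],[0,0,1])
print(rel([.5075,.3288,.31],Rm),read_state()['q'].round(3))
```

```text
([-0.008, 0.0198, 0.0338], [0.0002, 0.001, 1.4293]) [ 0.522  0.156  1.572 -0.     1.414  0.71 ]
```

Call:
carry_out --targets '[{"hand": 100,"x": 0,"y": 0,"z": 0,"ax": 0,"ay": 0,"az": 0.18},{"hand": 100,"x": -0.005,"y": 0.01,"z": 0.01,"ax": 0,"ay": 0,"az": 0.36},{"hand": 100,"x": -0.008,"y": 0.02,"z": 0.02,"ax": 0,"ay": 0,"az": 0.54},{"hand": 100,"x": -0.008,"y": 0.02,"z": 0.034,"ax": 0,"ay": 0,"az": 0.72},{"hand": 100,"x": -0.008,"y": 0.02,"z": 0.034,"ax": 0,"ay": 0,"az": 0.9},{"hand": 100,"x": -0.008,"y": 0.02,"z": 0.034,"ax": 0,"ay": 0,"az": 1.08},{"hand": 100,"x": -0.008,"y": 0.02,"z": 0.034,"ax": 0,"ay": 0,"az": 1.26},{"hand": 100,"x": -0.008,"y": 0.02,"z": 0.034,"ax": 0,"ay": 0,"az": 1.43}]'

```text
t: 2.1
tool_pos: [0.506, 0.3306, 0.3101]
orientation: [3.14, -0.071, -0.002]
force: [0.1, 0.3, 0.7]
opening: 0.0928
gripper_force: 0.0
```

Run:
```python
from h import *
Rm=Rl([-.0464,-.999,0],[0,0,1])
print(rel([.5075,.3288,.213],Rm),read_state()['q'].round(3))
im,d=read_camera('side'); cv2.imwrite('pics/side1.png',cv2.resize(im[250:450,200:466],None,fx=3,fy=3,interpolation=2))
```

```text
([0.0016, 0.0017, 0.0971], [0.0006, 0.001, 0.0014]) [ 0.494  0.204  1.581 -0.     1.357  2.11 ]
```

View pics/side1.png

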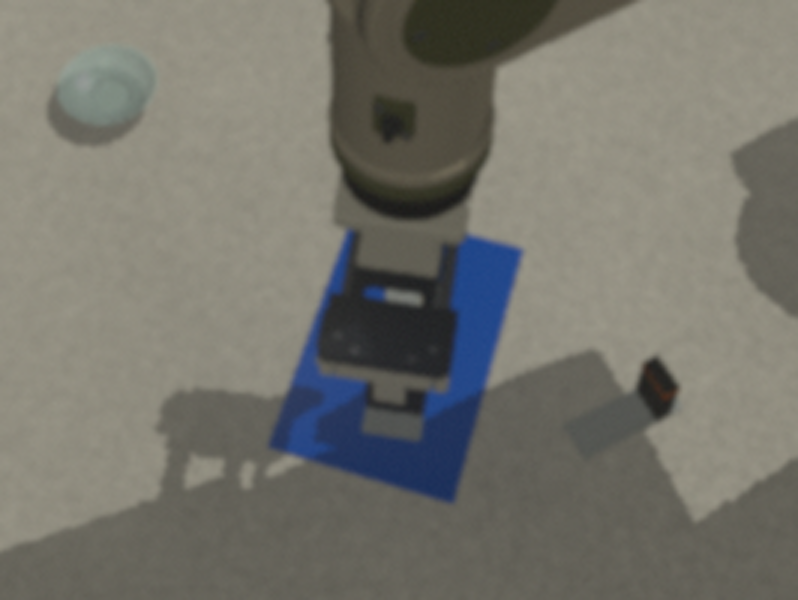

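The gripper stands over the lifter, in line with the blade (crop px 390,400). I'll go down and pinch the handle.

Call:
carry_out --targets '[{"hand": 100,"x": 0.0015,"y": 0.0015,"z": 0.04,"ax": 0,"ay": 0,"az": 0},{"hand": 100,"x": 0.0015,"y": 0.0015,"z": 0.08,"ax": 0,"ay": 0,"az": 0},{"hand": 100,"x": 0.0015,"y": 0.0015,"z": 0.096,"ax": 0,"ay": 0,"az": 0},{"hand": 100,"x": 0.0015,"y": 0.0015,"z": 0.096,"ax": 0,"ay": 0,"az": 0},{"hand": 0,"x": 0.0015,"y": 0.0015,"z": 0.096,"ax": 0,"ay": 0,"az": 0},{"hand": 0,"x": 0.0015,"y": 0.0015,"z": 0.096,"ax": 0,"ay": 0,"az": 0},{"hand": 0,"x": 0.0015,"y": 0.0015,"z": 0.096,"ax": 0,"ay": 0,"az": 0},{"hand": 0,"x": 0.0015,"y": 0.0015,"z": 0.096,"ax": 0,"ay": 0,"az": 0}]' --newtons 40

```text
t: 3.15
tool_pos: [0.5079, 0.3292, 0.2153]
orientation: [-3.141, 0.062, -0.001]
force: [-0.8, 0.7, 0.2]
opening: 0.0575
gripper_force: 0.0
```

Call:
carry_out --targets '[{"hand": 0,"x": 0,"y": 0,"z": 0,"ax": 0,"ay": 0,"az": 0},{"hand": 0,"x": 0,"y": 0,"z": 0,"ax": 0,"ay": 0,"az": 0},{"hand": 0,"x": 0,"y": 0,"z": 0,"ax": 0,"ay": 0,"az": 0},{"hand": 0,"x": 0,"y": 0,"z": -0.03,"ax": 0,"ay": 0,"az": 0},{"hand": 0,"x": 0,"y": 0,"z": -0.08,"ax": 0,"ay": 0,"az": 0},{"hand": 0,"x": 0,"y": 0,"z": -0.14,"ax": 0,"ay": 0,"az": 0},{"hand": 0,"x": 0,"y": 0,"z": -0.17,"ax": 0,"ay": 0,"az": 0},{"hand": 0,"x": 0,"y": 0,"z": -0.17,"ax": 0,"ay": 0,"az": 0}]'

```text
t: 4.15
tool_pos: [0.5084, 0.3296, 0.3881]
orientation: [-3.138, 0.061, -0.008]
force: [-0.5, 0.9, -2.4]
opening: 0.0174
gripper_force: 40.0
```

Run:
```python
from h import *
s=65e-3
c,si=np.cos(np.radians(35)),np.sin(np.radians(35))
# pre-insert: tip 40 mm above the slot mouth line: slope coord 125, normal -6
for sc,n in((.150,.02),(.118,-.006),(.052,-.006)):
    y=sc*c-n*si; z=sc*si+n*c
    P=blade(y,z,35); print(sc,P[0].round(4),rel(*P))
```

```text
0.15 [ 0.5084 -0.0454  0.3677] ([0.0146, 0.3747, 0.0193], [0.6045, -0.0906, -0.2686])
0.118 [ 0.5111 -0.0563  0.3281] ([0.0175, 0.3857, 0.0589], [0.6045, -0.0906, -0.2686])
0.052 [ 0.524  -0.1089  0.2902] ([0.0322, 0.4378, 0.0967], [0.6045, -0.0906, -0.2686])
```

Call:
carry_out --targets '[{"hand": 0,"x": 0,"y": 0.04,"z": -0.01,"ax": 0.06,"ay": -0.01,"az": -0.03},{"hand": 0,"x": 0.005,"y": 0.09,"z": -0.015,"ax": 0.15,"ay": -0.02,"az": -0.07},{"hand": 0,"x": 0.005,"y": 0.145,"z": -0.015,"ax": 0.24,"ay": -0.035,"az": -0.11},{"hand": 0,"x": 0.01,"y": 0.2,"z": -0.015,"ax": 0.33,"ay": -0.05,"az": -0.15},{"hand": 0,"x": 0.01,"y": 0.255,"z": -0.01,"ax": 0.42,"ay": -0.065,"az": -0.19},{"hand": 0,"x": 0.015,"y": 0.305,"z": 0,"ax": 0.51,"ay": -0.08,"az": -0.23},{"hand": 0,"x": 0.015,"y": 0.35,"z": 0.01,"ax": 0.58,"ay": -0.088,"az": -0.26},{"hand": 0,"x": 0.015,"y": 0.375,"z": 0.019,"ax": 0.604,"ay": -0.09,"az": -0.269}]'

```text
t: 5.15
tool_pos: [0.5071, -0.0484, 0.3623]
orientation: [-2.515, -0.296, 0.106]
force: [-0.4, -0.8, -1.5]
opening: 0.018
gripper_force: 40.0
```

Run:
```python
from h import *
im,d=read_camera('top'); im2,d2=read_camera('side')
a=cv2.resize(im[210:320,280:415],None,fx=4,fy=4,interpolation=2)
b=cv2.resize(im2[170:280,270:415],None,fx=4,fy=4,interpolation=2)
o=np.zeros((600,800,3),np.uint8); a=cv2.resize(a,(400,326)); b=cv2.resize(b,(400,303))
cv2.imwrite('pics/pre.png',np.hstack([a[:303],b])); cv2.imwrite('pics/t1.png',im);cv2.imwrite('pics/s1.png',im2); np.save('t1.npy',d);np.save('s1.npy',d2)
c,si=np.cos(np.radians(35)),np.sin(np.radians(35))
print(read_state()['q'].round(3))
for sc,n in((.150,.02),):
    y=sc*c-n*si; z=sc*si+n*c
    P=blade(y,z,35); print(sc,P[0].round(4),rel(*P))
s=read_state(); Rm=R.from_rotvec(s['orientation']).as_matrix()
tip=s['tool_pos']+Rm@[0,.095,.210]; e=[s['tool_pos']+Rm@[q,.095,.2085] for q in(-.02,.02)]
print('tip by grip',tip,e)
for n in('top','side'):
    p=camera_params(n)
    for w in [tip]+e:
        v=rot(p).T@(w-np.array(p['position'])); x,y=v[0]/-v[2],-v[1]/-v[2]; f=1+p['k1']*(x*x+y*y)
        print(n,p['fx']*x*f+p['cx'],p['fy']*y*f+p['cy'])
```

```text
[-0.374  0.063  1.704  0.492  1.742  0.958]
0.15 [ 0.5084 -0.0454  0.3677] ([0.0021, -0.0057, -0.0035], [-0.0009, 0.0067, -0.0097])
tip by grip [ 0.49455564 -0.00737706  0.13514885] [array([ 0.47532548, -0.01288627,  0.13659785]), array([ 0.51421495, -0.00353674,  0.13615558])]
top 323.2115014623393 274.1908869493662
top 325.6879858217204 282.58959934218535
top 321.50631816519416 265.5500381921299
side 354.56874558028915 221.87883804846228
side 363.09882441697175 220.44250230238595
side 345.9400905951268 222.04537674321577
```

View pics/pre.png

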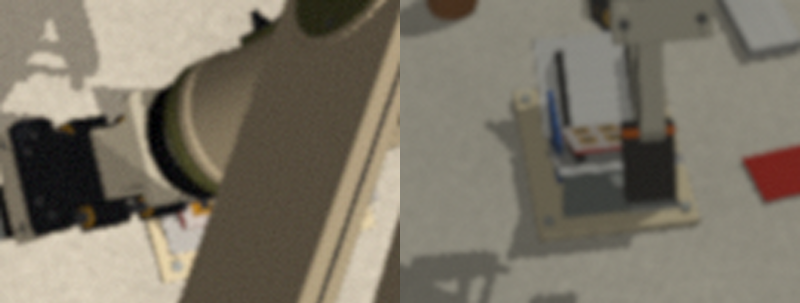

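```bash
cat >> h.py <<'E'
def proj(n,w):
    p=camera_params(n); v=rot(p).T@(np.array(w)-np.array(p['position'])); x,y=v[0]/-v[2],v[1]/v[2]; f=1+p['k1']*(x*x+y*y)
    return np.array([p['fx']*x*f+p['cx'],p['fy']*y*f+p['cy']])
c35,s35=np.cos(np.radians(35)),np.sin(np.radians(35))
def sl(x,s,n,side=1): return V+x*Sx+side*(s*c35-n*s35)*Sy+(s*s35+n*c35)*Sz
E
python3 - <<'E'
from h import *
a=cv2.imread('pics/side0.png'); b=cv2.imread('pics/s1.png')
s=read_state(); Rm=R.from_rotvec(s['orientation']).as_matrix(); L=lambda x,y,z: s['tool_pos']+Rm@[y,x,.210-z+.0015]
cp=[sl(x,q,6e-3) for x in(-.04,.04) for q in(0,.09)]
rb=[sl(x,.08,0,-1) for x in(-.03,.03)]
mouth=[sl(x,.09,-.006) for x in(-.03,0,.03)]
face=[sl(x,.096,-.012) for x in(-.056,.056)]
h=[L(x,y,.065) for x in(-.009,.009) for y in(-.02,.02)]+[L(-.025,y,0) for y in(-.02,.02)]
out=[]
for im,pts in((a,[(cp,(0,255,0)),(rb,(255,0,255)),(face,(0,255,255))]),(b,[(mouth,(0,255,0)),(h,(255,0,255)),(face,(0,255,255)),([L(.095,y,.0015) for y in(-.02,.02)],(255,255,0))])):
    k=6; cr=cv2.resize(im[175:260,300:366+15],None,fx=4.9,fy=k,interpolation=2)
    for P,col in pts:
        for w in P:
            u=proj('side',w); cv2.circle(cr,(int((u[0]+.5-300)*4.9),int((u[1]+.5-175)*k)),3,col,-1)
    out.append(cr)
cv2.imwrite('pics/ov.png',np.hstack(out))
E
```

```text
(no output)
```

View pics/ov.png

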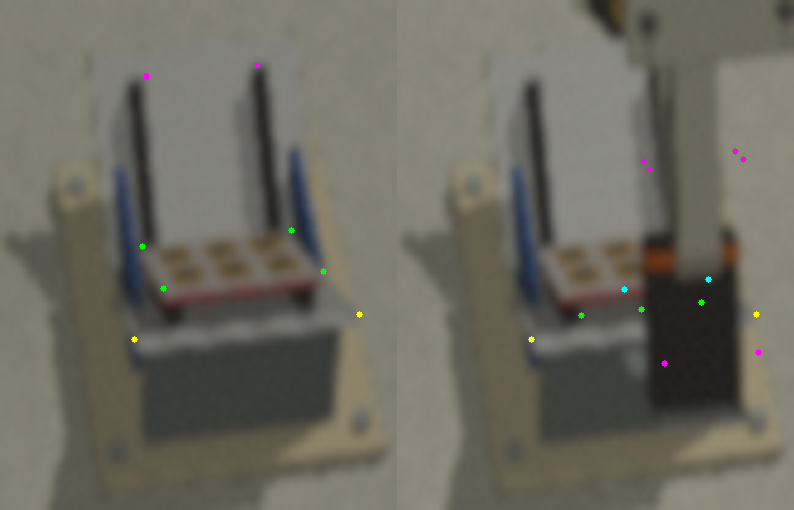

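The side view shows the fingers overlapping only the top ~16 mm of the handle (band at px 640-740, row 250; fingertip at row 278). The lift began before the grip had closed. I'll set the lifter back on the mat and grip it again properly.

Run:
```python
from h import *
Rm=Rl([-.0464,-.999,0],[0,0,1])
print(rel([.508,.32,.36],Rm))
```

```text
([0.0871, -0.2927, 0.2061], [-0.6061, 0.097, 0.2701])
```

Call:
carry_out --targets '[{"hand": 0,"x": 0.01,"y": -0.025,"z": 0.0,"ax": -0.02,"ay": 0,"az": 0.01},{"hand": 0,"x": 0.02,"y": -0.07,"z": 0.035,"ax": -0.1,"ay": 0.015,"az": 0.045},{"hand": 0,"x": 0.033,"y": -0.115,"z": 0.07,"ax": -0.2,"ay": 0.03,"az": 0.09},{"hand": 0,"x": 0.045,"y": -0.16,"z": 0.1,"ax": -0.3,"ay": 0.048,"az": 0.135},{"hand": 0,"x": 0.06,"y": -0.2,"z": 0.135,"ax": -0.4,"ay": 0.064,"az": 0.18},{"hand": 0,"x": 0.07,"y": -0.245,"z": 0.17,"ax": -0.5,"ay": 0.08,"az": 0.225},{"hand": 0,"x": 0.085,"y": -0.285,"z": 0.2,"ax": -0.59,"ay": 0.095,"az": 0.262},{"hand": 0,"x": 0.087,"y": -0.293,"z": 0.206,"ax": -0.606,"ay": 0.097,"az": 0.27}]'

```text
t: 6.25
tool_pos: [0.5052, 0.3267, 0.3618]
orientation: [3.138, -0.059, 0.007]
force: [-0.2, 0.3, -0.8]
opening: 0.0176
gripper_force: 40.0
```

Run:
```python
from h import *
Rm=Rl([-.0464,-.999,0],[0,0,1])
print(rel([.508,.32,.25],Rm)); s=read_state(); print(s['tool_pos'],s['force'])
im,d=read_camera('side'); cv2.imwrite('pics/s2.png',im); np.save('s2.npy',d)
cv2.imwrite('pics/s2c.png',cv2.resize(im[250:440,250:420],None,fx=3,fy=3,interpolation=2))
```

```text
([0.0025, 0.0062, 0.1119], [0.0027, -0.0046, 0.0091])
[0.50524293 0.32665491 0.36182746] [-0.19046503  0.29884774 -0.79044115]
```

View pics/s2c.png

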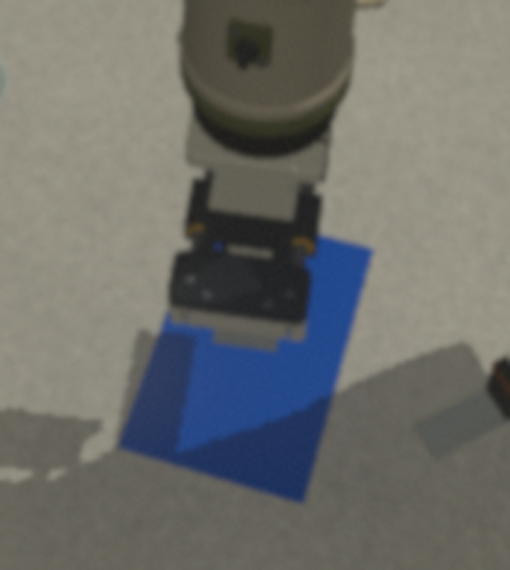

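The lifter is still held, hidden behind the gripper. I'll lower it and feel for contact.

Call:
carry_out --targets '[{"hand": 0,"x": 0.002,"y": 0.005,"z": 0.04,"ax": 0,"ay": 0,"az": 0},{"hand": 0,"x": 0.002,"y": 0.005,"z": 0.08,"ax": 0,"ay": 0,"az": 0},{"hand": 0,"x": 0.002,"y": 0.005,"z": 0.108,"ax": 0,"ay": 0,"az": 0},{"hand": 0,"x": 0.002,"y": 0.005,"z": 0.112,"ax": 0,"ay": 0,"az": 0},{"hand": 0,"x": 0.002,"y": 0.005,"z": 0.114,"ax": 0,"ay": 0,"az": 0}]'

```text
t: 6.92
tool_pos: [0.5101, 0.3166, 0.2505]
orientation: [3.14, -0.068, 0.011]
force: [-0.4, -0.5, -0.5]
opening: 0.0177
gripper_force: 40.0
```

Call:
carry_out --targets '[{"hand": 0,"x": 0,"y": 0,"z": 0.003,"ax": 0,"ay": 0,"az": 0},{"hand": 0,"x": 0,"y": 0,"z": 0.006,"ax": 0,"ay": 0,"az": 0}]'

```text
t: 7.18
tool_pos: [0.5104, 0.3174, 0.2451]
orientation: [3.141, -0.066, 0.013]
force: [-0.7, 0.3, -2.1]
opening: 0.0176
gripper_force: 40.0
```

Call:
carry_out --targets '[{"hand": 0,"x": 0,"y": 0,"z": 0.002,"ax": 0,"ay": 0,"az": 0},{"hand": 0,"x": 0,"y": 0,"z": 0.004,"ax": 0,"ay": 0,"az": 0}]'

```text
t: 7.42
tool_pos: [0.5104, 0.3173, 0.2409]
orientation: [3.14, -0.066, 0.013]
force: [-2.2, -4.2, 14.9]
opening: 0.0179
gripper_force: 40.0
```

Call:
carry_out --targets '[{"hand": 50,"x": 0,"y": 0,"z": -0.001,"ax": 0,"ay": 0,"az": 0},{"hand": 50,"x": 0,"y": 0,"z": -0.001,"ax": 0,"ay": 0,"az": 0},{"hand": 50,"x": 0,"y": 0,"z": -0.001,"ax": 0,"ay": 0,"az": 0},{"hand": 50,"x": 0,"y": 0,"z": 0.006,"ax": 0,"ay": 0,"az": 0},{"hand": 50,"x": 0,"y": 0,"z": 0.016,"ax": 0,"ay": 0,"az": 0},{"hand": 50,"x": 0,"y": 0,"z": 0.027,"ax": 0,"ay": 0,"az": 0},{"hand": 50,"x": 0,"y": 0,"z": 0.027,"ax": 0,"ay": 0,"az": 0}]'

```text
t: 8.3
tool_pos: [0.5093, 0.3167, 0.2109]
orientation: [3.138, -0.066, 0.006]
force: [0.2, -0.3, -1.0]
opening: 0.0465
gripper_force: 0.0
```

Call:
carry_out --targets '[{"hand": 0,"x": 0,"y": 0,"z": 0,"ax": 0,"ay": 0,"az": 0},{"hand": 0,"x": 0,"y": 0,"z": 0,"ax": 0,"ay": 0,"az": 0},{"hand": 0,"x": 0,"y": 0,"z": 0,"ax": 0,"ay": 0,"az": 0},{"hand": 0,"x": 0,"y": 0,"z": 0,"ax": 0,"ay": 0,"az": 0},{"hand": 0,"x": 0,"y": 0,"z": 0,"ax": 0,"ay": 0,"az": 0},{"hand": 0,"x": 0,"y": 0,"z": 0,"ax": 0,"ay": 0,"az": 0}]' --newtons 50

```text
t: 9.05
tool_pos: [0.5102, 0.3172, 0.2133]
orientation: [3.14, -0.066, 0.011]
force: [-0.3, -0.2, 3.0]
opening: 0.018
gripper_force: 50.0
```

Call:
carry_out --targets '[{"hand": 0,"x": 0,"y": 0,"z": -0.03,"ax": 0,"ay": 0,"az": 0},{"hand": 0,"x": 0,"y": 0,"z": -0.08,"ax": 0,"ay": 0,"az": 0},{"hand": 0,"x": 0,"y": 0,"z": -0.13,"ax": 0,"ay": 0,"az": 0},{"hand": 0,"x": 0,"y": 0,"z": -0.17,"ax": 0,"ay": 0,"az": 0},{"hand": 0,"x": 0,"y": 0,"z": -0.17,"ax": 0,"ay": 0,"az": 0}]'

```text
t: 9.68
tool_pos: [0.5099, 0.3178, 0.3872]
orientation: [-3.139, 0.066, -0.02]
force: [0.6, 0.5, -2.2]
opening: 0.0177
gripper_force: 50.0
```

Run:
```python
from h import *
for sc,n in((.150,.02),(.118,-.006),(.052,-.006)):
    y=sc*c35-n*s35; z=sc*s35+n*c35
    P=blade(y,z,35,L=(.095,.209)); print(sc,P[0].round(4),rel(*P))
```

```text
0.15 [ 0.5085 -0.0456  0.3681] ([0.0137, 0.3633, 0.0184], [0.6062, -0.0988, -0.2693])
0.118 [ 0.5112 -0.0566  0.3285] ([0.0164, 0.3742, 0.058], [0.6062, -0.0988, -0.2693])
0.052 [ 0.5241 -0.1091  0.2906] ([0.031, 0.4262, 0.096], [0.6062, -0.0988, -0.2693])
```

Call:
carry_out --targets '[{"hand": 0,"x": 0,"y": 0.04,"z": -0.01,"ax": 0.06,"ay": -0.01,"az": -0.03},{"hand": 0,"x": 0.005,"y": 0.09,"z": -0.015,"ax": 0.15,"ay": -0.02,"az": -0.07},{"hand": 0,"x": 0.005,"y": 0.145,"z": -0.015,"ax": 0.24,"ay": -0.035,"az": -0.11},{"hand": 0,"x": 0.01,"y": 0.2,"z": -0.015,"ax": 0.33,"ay": -0.05,"az": -0.15},{"hand": 0,"x": 0.01,"y": 0.255,"z": -0.01,"ax": 0.42,"ay": -0.068,"az": -0.19},{"hand": 0,"x": 0.013,"y": 0.305,"z": 0,"ax": 0.51,"ay": -0.083,"az": -0.23},{"hand": 0,"x": 0.014,"y": 0.345,"z": 0.01,"ax": 0.58,"ay": -0.095,"az": -0.26},{"hand": 0,"x": 0.014,"y": 0.363,"z": 0.018,"ax": 0.606,"ay": -0.099,"az": -0.269}]'

```text
t: 10.68
tool_pos: [0.507, -0.0482, 0.3625]
orientation: [-2.515, -0.295, 0.108]
force: [0.2, -0.1, -0.9]
opening: 0.0174
gripper_force: 50.0
```

Run:
```python
from h import *
for sc,n in((.150,.02),(.118,-.006),(.09,-.006),(.052,-.006)):
    y=sc*c35-n*s35; z=sc*s35+n*c35
    P=blade(y,z,35,L=(.095,.209)); print(sc,P[0].round(4),rel(*P))
im,d=read_camera('side'); cv2.imwrite('pics/s3.png',im)
s=read_state(); Rm=R.from_rotvec(s['orientation']).as_matrix(); L=lambda x,y,z: s['tool_pos']+Rm@[y,x,.2105-z]
k=7;cr=cv2.resize(im[175:260,300:400],None,fx=k,fy=k,interpolation=2)
for P,col in(([sl(x,.09,-.006) for x in(-.03,0,.03)],(0,255,0)),([L(x,y,.065) for x in(-.009,.009) for y in(-.02,.02)]+[L(-.025,y,0) for y in(-.02,.02)],(255,0,255)),([L(.095,y,.0015) for y in(-.02,.02)],(255,255,0))):
    for w in P:
        u=proj('side',w); cv2.circle(cr,(int((u[0]+.5-300)*k),int((u[1]+.5-175)*k)),3,col,-1)
cv2.imwrite('pics/ov2.png',cr)
```

```text
0.15 [ 0.5085 -0.0456  0.3681] ([0.002, -0.005, -0.0034], [-0.0014, 0.007, -0.0087])
0.118 [ 0.5112 -0.0566  0.3285] ([0.0024, 0.027, 0.0226], [-0.0014, 0.007, -0.0087])
0.09 [ 0.5167 -0.0789  0.3124] ([0.0027, 0.055, 0.0225], [-0.0014, 0.007, -0.0087])
0.052 [ 0.5241 -0.1091  0.2906] ([0.003, 0.093, 0.0225], [-0.0014, 0.007, -0.0087])
```

View pics/ov2.png

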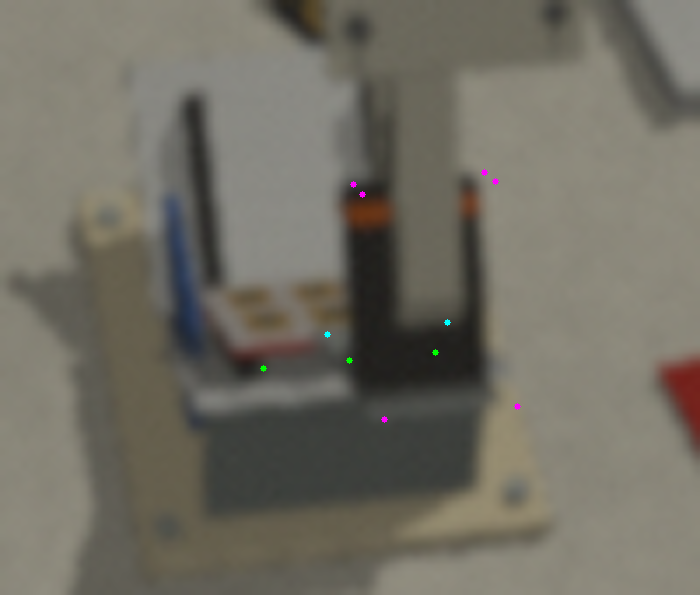

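Now the grip is right: band and fingers are mid-handle at (415,210). In the side view the lifter is 1-2 px left and high of the prediction, so I'll enter ~2 mm deeper and without the sideways shift. First I'll let the arm settle, to tell lag from offset.

Call:
carry_out --targets '[{"hand": 0,"x": 0,"y": 0,"z": 0,"ax": 0,"ay": 0,"az": 0},{"hand": 0,"x": 0,"y": 0,"z": 0,"ax": 0,"ay": 0,"az": 0}]'

```text
t: 10.98
tool_pos: [0.5077, -0.045, 0.3651]
orientation: [-2.518, -0.301, 0.105]
force: [0.5, 1.1, -0.9]
opening: 0.0179
gripper_force: 50.0
```

Run:
```python
from h import *
for sc,n in((.150,.02),(.118,-.0075),(.085,-.0075),(.05,-.0075)):
    y=sc*c35-n*s35; z=sc*s35+n*c35
    P=blade(y,z,35,L=(.095,.209)); print(sc,P[0].round(4),rel(*P))
```

```text
0.15 [ 0.5085 -0.0456  0.3681] ([0.0006, -0.001, -0.0029], [0.0019, 0.0065, -0.0041])
0.118 [ 0.511  -0.0558  0.3272] ([0.0009, 0.0309, 0.0246], [0.0019, 0.0065, -0.0041])
0.085 [ 0.5174 -0.082   0.3083] ([0.001, 0.0639, 0.0247], [0.0019, 0.0065, -0.0041])
0.05 [ 0.5242 -0.1099  0.2882] ([0.0012, 0.0989, 0.0248], [0.0019, 0.0065, -0.0041])
```

Call:
carry_out --targets '[{"hand": 0,"x": 0,"y": 0.01,"z": 0.01,"ax": 0,"ay": 0.003,"az": -0.002},{"hand": 0,"x": -0.001,"y": 0.02,"z": 0.02,"ax": 0.002,"ay": 0.006,"az": -0.004},{"hand": 0,"x": -0.001,"y": 0.03,"z": 0.025,"ax": 0.002,"ay": 0.006,"az": -0.004},{"hand": 0,"x": -0.001,"y": 0.03,"z": 0.025,"ax": 0.002,"ay": 0.006,"az": -0.004},{"hand": 0,"x": -0.001,"y": 0.03,"z": 0.025,"ax": 0.002,"ay": 0.006,"az": -0.004}]'

```text
t: 11.6
tool_pos: [0.5091, -0.0563, 0.3279]
orientation: [-2.515, -0.302, 0.095]
force: [0.1, 0.4, -0.4]
opening: 0.0175
gripper_force: 50.0
```

Run:
```python
from h import *
for sc,n in((.118,-.0075),(.085,-.0075),(.05,-.0075)):
    y=sc*c35-n*s35; z=sc*s35+n*c35
    P=blade(y,z,35,L=(.095,.209)); print(sc,P[0].round(4),rel(*P))
print(read_state()['force'])
im,d=read_camera('side'); cv2.imwrite('pics/s4.png',cv2.resize(im[180:260,310:390],None,fx=7,fy=7,interpolation=2))
```

```text
0.118 [ 0.511  -0.0558  0.3272] ([0.002, 0.0003, 0.0006], [-0.0003, -0.0004, -0.0006])
0.085 [ 0.5174 -0.082   0.3083] ([0.002, 0.0333, 0.0006], [-0.0003, -0.0004, -0.0006])
0.05 [ 0.5242 -0.1099  0.2882] ([0.002, 0.0683, 0.0006], [-0.0003, -0.0004, -0.0006])
[ 0.10448212  0.37407503 -0.39400461]
```

View pics/s4.png

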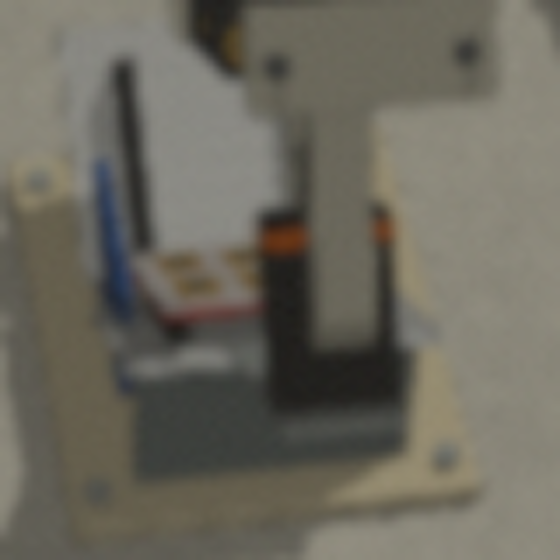

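The blade hangs at the slot mouth (handle at crop px 335,310, carrier edge at 200,315). I'll slide in, watching the force.

Call:
carry_out --targets '[{"hand": 0,"x": 0,"y": 0.012,"z": 0.0005,"ax": 0,"ay": 0,"az": 0},{"hand": 0,"x": 0,"y": 0.022,"z": 0.0005,"ax": 0,"ay": 0,"az": 0},{"hand": 0,"x": 0,"y": 0.03,"z": 0.0005,"ax": 0,"ay": 0,"az": 0},{"hand": 0,"x": 0,"y": 0.035,"z": 0.0005,"ax": 0,"ay": 0,"az": 0}]'

```text
t: 12.15
tool_pos: [0.5157, -0.0844, 0.3067]
orientation: [-2.515, -0.302, 0.096]
force: [-0.8, 0.6, -0.8]
opening: 0.0176
gripper_force: 50.0
```

Run:
```python
from h import *
P=blade(.05*c35+.0075*s35,.05*s35-.0075*c35,35,L=(.095,.209)); print(rel(*P)); s=read_state();print(s['force'],R.from_rotvec(s['orientation']).as_matrix().T@s['force'])
```

```text
([0.0022, 0.0325, -0.0003], [-0.0005, 0.0, -0.0012])
[-0.75932343  0.57080042 -0.80955278] [-0.60200326 -0.13641199  1.08477866]
```

Call:
carry_out --targets '[{"hand": 0,"x": 0,"y": 0.012,"z": 0,"ax": 0,"ay": 0,"az": 0},{"hand": 0,"x": 0,"y": 0.024,"z": 0,"ax": 0,"ay": 0,"az": 0},{"hand": 0,"x": 0,"y": 0.034,"z": 0,"ax": 0,"ay": 0,"az": 0},{"hand": 0,"x": 0,"y": 0.036,"z": 0,"ax": 0,"ay": 0,"az": 0},{"hand": 0,"x": 0,"y": 0.036,"z": 0,"ax": 0,"ay": 0,"az": 0},{"hand": 0,"x": 0,"y": 0.036,"z": 0,"ax": 0,"ay": 0,"az": 0}]'

```text
t: 12.9
tool_pos: [0.5228, -0.1123, 0.2868]
orientation: [-2.515, -0.303, 0.095]
force: [-0.3, -0.6, -2.0]
opening: 0.0177
gripper_force: 50.0
```

Run:
```python
from h import *
s=read_state();print(s['q'].round(3),R.from_rotvec(s['orientation']).as_matrix().T@s['force'])
Rm=R.from_rotvec(s['orientation']).as_matrix(); t=s['tool_pos']+Rm@[0,.095,.209]-V; print('tip stand',t@Sx,t@Sy,t[2],'s',t@Sy*c35+t[2]*s35,'n',-t@Sy*s35+t[2]*c35)
# lift arc: tip top edge contact at radius r, carrier angle th
im,d=read_camera('side'); cv2.imwrite('pics/s5.png',cv2.resize(im[170:260,310:400],None,fx=6,fy=6,interpolation=2))
for th,sr,p in((45,.052,35),(58,.056,35),(70,.060,35),(82,.062,35),(92,.064,35),(102,.066,35)):
    a=np.radians(th); y=sr*np.cos(a)+.0015*np.sin(a); z=sr*np.sin(a)-.0015*np.cos(a)
    P=blade(y,z,p,L=(.095,.209)); print(th,rel(*P))
```

```text
[-0.466  0.228  1.666  0.454  1.664  0.81 ] [-0.43683857  1.58557147  1.30958494]
tip stand -0.0019625507274607977 0.043315463109160735 0.021137880857866588 s 0.047606140529661535 n -0.007529590652389052
45 ([0.002, -0.0038, -0.0151], [0.0, -0.0002, 0.0])
58 ([0.002, -0.0045, -0.028], [0.0, -0.0002, 0.0])
70 ([0.002, -0.0024, -0.0407], [0.0, -0.0002, 0.0])
82 ([0.002, 0.0043, -0.0518], [0.0, -0.0002, 0.0])
92 ([0.002, 0.0115, -0.0604], [0.0, -0.0002, 0.0])
102 ([0.002, 0.0205, -0.0677], [0.0, -0.0002, 0.0])
```

View pics/s5.png

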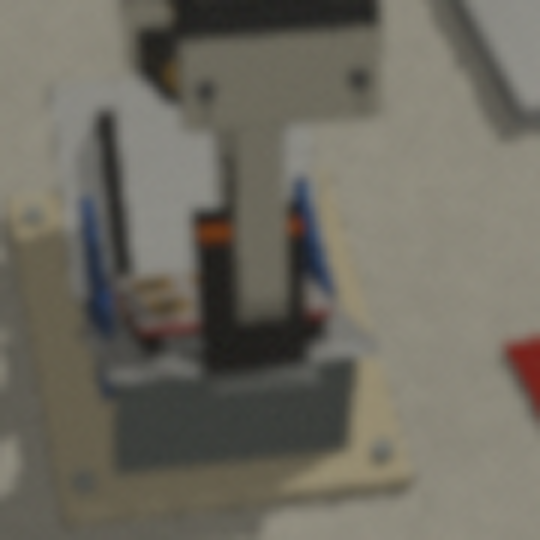

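The blade sits in the slot, tip estimated at 47.6 mm up the slope, and the carrier lies undisturbed (front edge row 325). I'll draw back slightly so contact is above the carrier's centre, then lift.

Call:
carry_out --targets '[{"hand": 0,"x": 0,"y": -0.005,"z": 0,"ax": 0,"ay": 0,"az": 0},{"hand": 0,"x": 0,"y": -0.006,"z": -0.004,"ax": 0,"ay": 0,"az": 0},{"hand": 0,"x": 0,"y": -0.006,"z": -0.008,"ax": 0,"ay": 0,"az": 0},{"hand": 0,"x": 0,"y": -0.007,"z": -0.012,"ax": 0,"ay": 0,"az": 0},{"hand": 0,"x": 0,"y": -0.007,"z": -0.016,"ax": 0,"ay": 0,"az": 0},{"hand": 0,"x": 0,"y": -0.007,"z": -0.02,"ax": 0,"ay": 0,"az": 0},{"hand": 0,"x": 0,"y": -0.007,"z": -0.024,"ax": 0,"ay": 0,"az": 0},{"hand": 0,"x": 0,"y": -0.007,"z": -0.028,"ax": 0,"ay": 0,"az": 0}]'

```text
t: 13.95
tool_pos: [0.5252, -0.1227, 0.3138]
orientation: [-2.515, -0.303, 0.096]
force: [0.1, -0.2, -2.8]
opening: 0.018
gripper_force: 50.0
```

Run:
```python
from h import *
s=read_state();print(R.from_rotvec(s['orientation']).as_matrix().T@s['force'])
im,d=read_camera('side'); cv2.imwrite('pics/s6.png',cv2.resize(im[150:260,310:420],None,fx=5,fy=5,interpolation=2))
for th,sr,p in((58,.056,35),(70,.060,35),(82,.062,35),(92,.064,35),(102,.066,35),(110,.066,35)):
    a=np.radians(th); y=sr*np.cos(a)+.0015*np.sin(a); z=sr*np.sin(a)-.0015*np.cos(a)
    P=blade(y,z,p,L=(.095,.209)); print(th,rel(*P))
```

```text
[0.00632247 1.79831511 2.17234338]
58 ([0.002, 0.0022, 0.0007], [0.0003, -0.0006, -0.0003])
70 ([0.002, 0.0043, -0.012], [0.0003, -0.0006, -0.0003])
82 ([0.0021, 0.0109, -0.0231], [0.0003, -0.0006, -0.0003])
92 ([0.0021, 0.0182, -0.0317], [0.0003, -0.0006, -0.0003])
102 ([0.0021, 0.0272, -0.039], [0.0003, -0.0006, -0.0003])
110 ([0.0021, 0.0358, -0.0422], [0.0003, -0.0006, -0.0003])
```

View pics/s6.png

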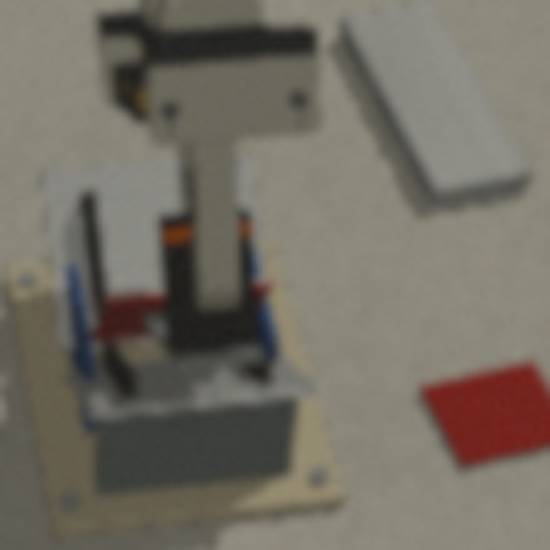

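The carrier is up, red underside visible at (120,315). That was my eleventh picture, one over the limit, so from here I use numbers only. I'll continue over the top.

Call:
carry_out --targets '[{"hand": 0,"x": 0.001,"y": 0.002,"z": -0.006,"ax": 0,"ay": 0,"az": 0},{"hand": 0,"x": 0.001,"y": 0.004,"z": -0.012,"ax": 0,"ay": 0,"az": 0},{"hand": 0,"x": 0.001,"y": 0.007,"z": -0.018,"ax": 0,"ay": 0,"az": 0},{"hand": 0,"x": 0.001,"y": 0.011,"z": -0.023,"ax": 0,"ay": 0,"az": 0},{"hand": 0,"x": 0.001,"y": 0.016,"z": -0.028,"ax": 0,"ay": 0,"az": 0},{"hand": 0,"x": 0.001,"y": 0.021,"z": -0.034,"ax": 0,"ay": 0,"az": 0},{"hand": 0,"x": 0.001,"y": 0.027,"z": -0.039,"ax": 0,"ay": 0,"az": 0},{"hand": 0,"x": 0.001,"y": 0.035,"z": -0.042,"ax": 0,"ay": 0,"az": 0}]'

```text
t: 15.0
tool_pos: [0.5389, -0.1741, 0.328]
orientation: [-2.515, -0.303, 0.095]
force: [0.1, -0.6, -1.7]
opening: 0.0179
gripper_force: 50.0
```

```bash
cat > red.py <<'E'
from h import *
def look():
    for n in('side','top'):
        im,d=read_camera(n); hsv=cv2.cvtColor(im,cv2.COLOR_BGR2HSV)
        m=cv2.inRange(hsv,(0,150,50),(8,255,255))|cv2.inRange(hsv,(172,150,50),(180,255,255))
        for c in cv2.findContours(m,0,2)[0]:
            if cv2.contourArea(c)>25:
                mm=cv2.drawContours(np.zeros_like(m),[c],-1,255,-1); v,u=np.nonzero(mm&m); P=bydepth(n,np.c_[u,v],d); P=P[(P[:,2]>-.01)&(P[:,2]<.25)]
                x,y,w,h=cv2.boundingRect(c)
                if x+w/2<300 and n=='side' : continue
                q=P-V; q=np.c_[q@Sx,q@Sy,q[:,2]]; k=np.linalg.lstsq(np.c_[q[:,:2],np.ones(len(q))],q[:,2],rcond=None)[0]
                print(n,(x,y,w,h),cv2.contourArea(c),'stand mean',np.median(q,0).round(3),'y5-95',np.percentile(q[:,1],[5,95]).round(3),'x',np.percentile(q[:,0],[5,95]).round(3),'slope',k.round(2))
E
python3 - <<'E'
from red import *
s=read_state();print(s['q'].round(2),R.from_rotvec(s['orientation']).as_matrix().T@s['force'])
look()
E
```

```text
[-0.54  0.29  1.52  0.43  1.78  0.78] [-0.07742151  1.49083947  1.00666502]
side (395, 224, 29, 18) 313.0 stand mean [-0.167  0.043 -0.037] y5-95 [0.019 0.067] x [-0.195 -0.14 ] slope [ 0.    0.02 -0.04]
side (326, 185, 32, 33) 550.5 stand mean [ 0.016 -0.019  0.021] y5-95 [-0.061  0.001] x [-0.029  0.038] slope [ 0.13 -0.49  0.01]
top (349, 321, 30, 32) 530.5 stand mean [-0.17   0.043 -0.036] y5-95 [0.017 0.067] x [-0.198 -0.141] slope [ 0.01  0.01 -0.03]
top (366, 268, 33, 13) 177.0 stand mean [-0.032 -0.025  0.029] y5-95 [-0.061  0.002] x [-0.037 -0.023] slope [-2.15 -0.55 -0.05]
```

The carrier now shows red on the opposite slope. I'll retreat, then carry the lifter to the mat.

Call:
carry_out --targets '[{"hand": 0,"x": 0,"y": -0.03,"z": -0.01,"ax": 0,"ay": 0,"az": 0},{"hand": 0,"x": 0,"y": -0.07,"z": -0.02,"ax": 0,"ay": 0,"az": 0},{"hand": 0,"x": 0,"y": -0.11,"z": -0.02,"ax": 0,"ay": 0,"az": 0},{"hand": 0,"x": 0,"y": -0.13,"z": -0.02,"ax": 0,"ay": 0,"az": 0}]'

```text
t: 15.6
tool_pos: [0.5159, -0.08, 0.4202]
orientation: [-2.516, -0.305, 0.094]
force: [-0.2, -0.1, -2.0]
opening: 0.0172
gripper_force: 50.0
```

Run:
```python
from red import *
Rm=Rl([-.0464,-.999,0],[0,0,1])
print(rel([.509,.325,.36],Rm),read_state()['tool_pos']); look()
```

```text
([0.0897, -0.2891, 0.2757], [-0.6061, 0.0863, 0.2785]) [ 0.51590099 -0.07996261  0.42019327]
side (395, 224, 29, 18) 315.0 stand mean [-0.167  0.043 -0.037] y5-95 [0.019 0.068] x [-0.195 -0.14 ] slope [ 0.01  0.02 -0.04]
side (326, 184, 32, 35) 689.0 stand mean [ 0.011 -0.025  0.024] y5-95 [-0.062  0.001] x [-0.027  0.037] slope [ 0.01 -0.69  0.01]
side (460, 48, 6, 9) 27.5 stand mean [-0.542 -0.73   0.031] y5-95 [-0.736 -0.727] x [-0.549 -0.535] slope [-0.08 -0.12 -0.1 ]
top (365, 270, 7, 11) 33.0 stand mean [-0.024 -0.001  0.007] y5-95 [-0.007  0.003] x [-0.035 -0.014] slope [-0.23 -0.94  0.  ]
```

Call:
carry_out --targets '[{"hand": 0,"x": 0.01,"y": -0.035,"z": 0.02,"ax": -0.06,"ay": 0.01,"az": 0.03},{"hand": 0,"x": 0.02,"y": -0.07,"z": 0.055,"ax": -0.14,"ay": 0.02,"az": 0.065},{"hand": 0,"x": 0.035,"y": -0.11,"z": 0.095,"ax": -0.23,"ay": 0.033,"az": 0.105},{"hand": 0,"x": 0.047,"y": -0.15,"z": 0.135,"ax": -0.32,"ay": 0.046,"az": 0.147},{"hand": 0,"x": 0.06,"y": -0.19,"z": 0.175,"ax": -0.41,"ay": 0.058,"az": 0.19},{"hand": 0,"x": 0.072,"y": -0.23,"z": 0.215,"ax": -0.49,"ay": 0.07,"az": 0.225},{"hand": 0,"x": 0.085,"y": -0.27,"z": 0.255,"ax": -0.56,"ay": 0.08,"az": 0.257},{"hand": 0,"x": 0.09,"y": -0.289,"z": 0.276,"ax": -0.606,"ay": 0.086,"az": 0.278}]'

```text
t: 16.7
tool_pos: [0.5094, 0.3261, 0.356]
orientation: [3.138, -0.071, -0.006]
force: [0.1, -0.6, -2.0]
opening: 0.0179
gripper_force: 50.0
```

Call:
carry_out --targets '[{"hand": 0,"x": 0,"y": 0,"z": 0.03,"ax": 0,"ay": 0,"az": 0},{"hand": 0,"x": 0,"y": 0,"z": 0.07,"ax": 0,"ay": 0,"az": 0},{"hand": 0,"x": 0,"y": 0,"z": 0.11,"ax": 0,"ay": 0,"az": 0},{"hand": 0,"x": 0,"y": 0,"z": 0.13,"ax": 0,"ay": 0,"az": 0},{"hand": 0,"x": 0,"y": 0,"z": 0.13,"ax": 0,"ay": 0,"az": 0},{"hand": 0,"x": 0,"y": 0,"z": 0.13,"ax": 0,"ay": 0,"az": 0}]'

```text
t: 17.45
tool_pos: [0.5105, 0.3242, 0.2301]
orientation: [-3.139, 0.074, -0.0]
force: [-0.2, 0.6, -0.7]
opening: 0.018
gripper_force: 50.0
```

Run:
```python
from h import *
Rm=Rl([-.0464,-.999,0],[0,0,1])
print(rel([.509,.325,.2135],Rm),read_state()['tool_pos'])
```

```text
([-0.0015, -0.0007, 0.0166], [-0.0015, -0.0001, -0.0008]) [0.51047662 0.32415981 0.2301189 ]
```

Call:
carry_out --targets '[{"hand": 0,"x": 0,"y": 0,"z": 0.007,"ax": 0,"ay": 0,"az": 0},{"hand": 0,"x": 0,"y": 0,"z": 0.012,"ax": 0,"ay": 0,"az": 0},{"hand": 0,"x": 0,"y": 0,"z": 0.0155,"ax": 0,"ay": 0,"az": 0},{"hand": 0,"x": 0,"y": 0,"z": 0.0155,"ax": 0,"ay": 0,"az": 0}]'

```text
t: 17.95
tool_pos: [0.5096, 0.3241, 0.2135]
orientation: [-3.14, 0.074, 0.002]
force: [-1.5, -0.5, 2.9]
opening: 0.0175
gripper_force: 50.0
```

Call:
carry_out --targets '[{"hand": 80,"x": 0,"y": 0,"z": 0,"ax": 0,"ay": 0,"az": 0},{"hand": 80,"x": 0,"y": 0,"z": 0,"ax": 0,"ay": 0,"az": 0},{"hand": 80,"x": 0,"y": 0,"z": 0,"ax": 0,"ay": 0,"az": 0},{"hand": 80,"x": 0,"y": 0,"z": 0,"ax": 0,"ay": 0,"az": 0},{"hand": 80,"x": 0,"y": 0,"z": 0,"ax": 0,"ay": 0,"az": 0},{"hand": 80,"x": 0,"y": 0,"z": 0,"ax": 0,"ay": 0,"az": 0},{"hand": 80,"x": 0,"y": 0,"z": -0.02,"ax": 0,"ay": 0,"az": 0},{"hand": 80,"x": 0,"y": 0,"z": -0.06,"ax": 0,"ay": 0,"az": 0}]'

```text
t: 18.95
tool_pos: [0.5089, 0.3236, 0.2728]
orientation: [3.14, -0.074, -0.008]
force: [0.5, 0.7, 0.6]
opening: 0.0742
gripper_force: 0.0
```

Call:
carry_out --targets '[{"hand": 80,"x": 0,"y": 0,"z": -0.05,"ax": 0,"ay": 0,"az": 0},{"hand": 80,"x": -0.05,"y": -0.05,"z": -0.1,"ax": 0,"ay": 0,"az": 0},{"hand": 80,"x": -0.05,"y": -0.1,"z": -0.14,"ax": 0,"ay": 0,"az": 0},{"hand": 80,"x": -0.05,"y": -0.15,"z": -0.14,"ax": 0,"ay": 0,"az": 0},{"hand": 80,"x": -0.05,"y": -0.2,"z": -0.14,"ax": 0,"ay": 0,"az": 0},{"hand": 80,"x": -0.05,"y": -0.23,"z": -0.14,"ax": 0,"ay": 0,"az": 0},{"hand": 80,"x": -0.05,"y": -0.23,"z": -0.14,"ax": 0,"ay": 0,"az": 0},{"hand": 80,"x": -0.05,"y": -0.23,"z": -0.14,"ax": 0,"ay": 0,"az": 0}]'

```text
t: 19.95
tool_pos: [0.4708, 0.5554, 0.4141]
orientation: [-3.14, 0.074, 0.002]
force: [0.4, 0.0, 0.1]
opening: 0.0743
gripper_force: 0.0
```

Run:
```python
from red import *
look()
im,d=read_camera('top'); hsv=cv2.cvtColor(im,cv2.COLOR_BGR2HSV)
mat=cv2.inRange(hsv,(100,120,60),(130,255,255)); mat[:200]=0; mat[:,:150]=0; mat[:,262:]=0
c=max(cv2.findContours(mat,0,2)[0],key=cv2.contourArea)
reg=cv2.fillPoly(np.zeros_like(mat),[cv2.convexHull(c)],255)
bl=cv2.erode(reg,np.ones((5,5)))&~mat&cv2.inRange(hsv[...,2],90,255)
c=max(cv2.findContours(bl,0,2)[0],key=cv2.contourArea); bx=cv2.boxPoints(cv2.minAreaRect(c)); print('blade',plane('top',bx,.006).round(3).tolist())
vv,uu=np.mgrid[235:310,160:260]; uv=np.c_[uu.ravel(),vv.ravel()]; P=bydepth('top',uv,d); s=(P[:,2]>.05)&(P[:,2]<.09)
print(s.sum(),np.median(P[s],0),np.percentile(P[s,2],[5,50,95])); m=cv2.erode(bl,np.ones((3,3)))>0; v,u=np.nonzero(m); Q=bydepth('top',np.c_[u,v],d);Q=Q[Q[:,2]<.03]
print('blade plane',np.linalg.lstsq(np.c_[Q[:,:2],np.ones(len(Q))],Q[:,2],rcond=None)[0],Q.mean(0)); print(read_state()['tool_pos'])
```

```text
side (326, 183, 32, 36) 879.5 stand mean [ 0.003 -0.03   0.029] y5-95 [-0.063  0.   ] x [-0.031  0.037] slope [ 0.01 -0.68  0.01]
side (460, 48, 6, 9) 26.5 stand mean [-0.542 -0.732  0.028] y5-95 [-0.737 -0.726] x [-0.548 -0.536] slope [0.17 0.5  0.48]
side (469, 7, 7, 10) 33.0 stand mean [-0.542 -0.73   0.176] y5-95 [-0.738 -0.723] x [-0.549 -0.533] slope [0.13 0.65 0.72]
top (349, 321, 30, 32) 535.5 stand mean [-0.169  0.042 -0.035] y5-95 [0.017 0.067] x [-0.198 -0.141] slope [ 0.    0.   -0.03]
top (359, 241, 41, 40) 1018.0 stand mean [ 0.001 -0.032  0.031] y5-95 [-0.065  0.001] x [-0.034  0.037] slope [-0.02 -0.76  0.01]
blade [[0.491, 0.315, 0.006], [0.532, 0.315, 0.006], [0.528, 0.228, 0.006], [0.487, 0.229, 0.006]]
156 [0.51126592 0.32072348 0.06707903] [0.05424109 0.06707903 0.07076424]
blade plane [-0.00156233 -0.00639401  0.00829314] [0.50955441 0.27188317 0.00575863]
[0.47111602 0.55488948 0.41416605]
```

The carrier lies red side up at the slope's angle, centred along the valley. The lifter lies flat on the mat, released. I'm handing in.

```bash
python3 -c "
from plant import robot
print(robot.close_job())"
```

```text
the job is handed in; nothing more can be done
None
```

I turned the carrier red side up onto the opposite slope using the lifter only, laid the lifter flat back on the mat, and handed the job in at about 20 s; no verdict came back, the bystanders' positions weren't re-measured, and I viewed 11 pictures, one over the limit of 10.

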